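# Slide the loaded label tray under the bench riser

### The job

Stand the loose roll of labels on its flat end inside the aluminium tray. Then slide the tray along the bench, tab end last and without lifting it, straight in under the plywood riser, touching neither the underside nor the top of the riser's deck, and press it gently home until the hidden sprung stop at the back is pushed in and keeps pressing on the released tray. Leave everything else on the bench where it stands.

Things in the scene. Friction and masses are not known exactly. Their poses are not given: they have to be found in the camera images.
- roll: Roll of blank white labels: a solid cylinder 56 mm across and 40 mm high, about 0.15 kg, standing on its flat end on the bench; black core end visible on top. Origin at the centre of its underside, z up. It stands in any one of four places, on either side of the tray; a tape ring, a jar and a carton stand in the others. In the tray it belongs standing about the middle (top then 45 mm above the bench, 15 mm below the deck).
- tray: Low open aluminium tray on the bench, 160 mm long (x) by 170 mm wide (y), walls 30 mm high, walls and floor 5 mm thick, about 0.72 kg (0.64 to 0.83). Origin at the centre of its underside; x points away from the pull tab, the way it is slid in. Loaded, it slides on the bench at about 4 to 7 N, different each start; that friction also holds the released tray against the stop's spring.
- tab (a point): Grip point of the tray's pull tab, 115 mm towards -x from the tray's origin, 45 mm up; axes as the tray's. The tab is an upright fin on the middle of the near wall, from tray x = -80 to -130 mm, 14 mm thick (y), 55 mm high from the bench. Grip it firmly from above across y; it stays outside the deck when home. Pressing down on it adds sliding friction.
- riser: Fixed wooden bench riser: a low shelf, open towards the robot. Origin on the bench below the middle of the deck's front edge; x points straight into the bay, z up. Side panels 18 mm thick, 60 mm high, 200 mm deep, inner faces at y = +-100 mm: 15 mm free each side of a centred tray. Back panel at x = 188 mm. Pushing the tray on riser or stop with over 15 N damages it.
- bay_mouth (a point): Middle of the bay's open mouth, 30 mm above the riser's origin, same axes. Inside is the sprung stop, a rubber plate 100 mm wide, 4 to 40 mm up, its depth hidden: face 95 to 145 mm in (tray origin 15 to 65 mm in at first touch). It resists with 1.25 N at touch, 0.33 N more per mm, solid after 6 mm (3.2 N). Home: pushed in 2 to 6 mm, felt as a rise above the sliding force.
- deck: Plywood deck of the riser, 200 mm deep by 236 mm wide by 15 mm thick, underside 60 mm and top 75 mm above the bench. Its origin and axes coincide with those of the riser (x from 0 at the front edge to 200 mm). A tin and a paper pad block (up to 60 mm high) are fixed on it from x = 85 mm back. Neither the tray, the roll nor the robot may press on deck, tin or pads.
- tape: Bystander: amber packing-tape ring, 90 mm across, 48 mm high, lying flat; origin at the centre of its underside.
- jar: Bystander: jar with a steel lid, 60 mm across, 60 mm high; origin at the centre of its underside.
- carton: Bystander: small cardboard carton 80 x 60 x 50 mm; origin at the centre of its underside.
- squeeze: Bystander: white bottle, 64 mm across, 170 mm high, beside the riser; origin at the centre of its underside.
Mind the look-alikes: they are no part of the job. Leave any green, pink or yellow look-alike of the roll alone.

How it is judged:
By the outcome, as a careful person would: the job done as asked, in the order asked, and still so for the second after the job is handed in, with the robot touching nothing.
It also fails if it takes over 72 s, if anything falls off the work surface, if the arm or the gripper's body presses on something with over 40 N, if the wrist force passes 120 N, or if a joint passes its speed limit or range.

### The arm

A 6-joint arm with a two-finger parallel gripper is mounted at the origin on the work surface. World frame = base frame: x ahead of the robot, y to its left, z up, the work surface at z = 0. Lengths are in m, angles in rad, forces in N, time in s.
With the tool pointing down it reaches from about 0.325 to 0.775 m from the base axis. Payload 5.5 kg.
Tool frame: the origin (TCP) lies on the centre line of the jaws, within the pads' length; the fingertips stand 14 mm ahead of it and the grasp point (between the pads) lies 5 mm behind it; z points along the fingers, x is the direction in which the jaws open and shut, and the axes are right-handed (so a half turn about z gives the same grasp; the last joint's range is limited). The gripper opens to 85 mm and grips with 20 to 120 N. Pads are 22 mm wide; open, the fingers measure 114 mm over their backs; the gripper's body (76 mm by 85 mm) begins 54 mm behind the grasp point. The pads swing forward as they close: fully open they stand 13 mm farther back than shut.
Start: joints at [1.132, 0.091, 1.231, -0, 1.82, -0.057], TCP at [0.224, 0.557, 0.208] pointing down, gripper open.
Joint ranges: [-2.87, 2.87], [-0.86, 2.18], [0.17, 2.46], [-1.51, 4.65], [0.06, 2.69], [-2.65, 2.65]. Speed limits (rad/s): [2.57, 2.57, 3.01, 3.14, 3.14, 3.14].

### API

Orientations are given as a unit quaternion [w, x, y, z].
In Python, from workcell import state, optics, job gives the robot as it stands.
- The arm moves only by the tool arm_command, never from a script. Its argument "commands" is a list of rows, each a list of 5 numbers: the opening, from 0 (shut) to 1 (fully open), then the shift along the tool's x, y, z in mm, then the turn about the tool's z in rad. A call has 1 to 12 rows; each row shifts and turns the commanded pose from where the row before left it, along the tool's axes as they then stand; what a row does not reach is not made up. A row lasts 1/10 s, in which the tool goes at most 50 mm and 8.59 degrees, less where a joint would pass 70% of its speed; a pose out of reach is approached as far as the arm can. A call is refused whole if a number of a shift passes 50 or a number of a turn 0.15, either way. A call with a gripper value outside its range is refused whole. The fingers move at their own pace and stop on an object; "newtons" is the grip in N (left out, the last holds). Time passes only in rows, so rows that do not move let the fingers close. It gives the time, the measured TCP pose, the force and the opening at its end, in the units of the state.
- state(): the state, without advancing time (a new reading comes with each control period).
- optics.get_image(name): name is "scene" or "top" or "wrist"; returns a dict with "color" (384x512x3 uint8, red, green, blue), "range_z" (384x512 float32, m along the optical axis (not along the pixel's ray), 0 where there is no reading), "fovy" (degrees; the focal length in pixels is half the picture's height over the tangent of half this angle, whatever the lens; pixels are square), "cx", "cy" (the principal point, pixels), "camera_from_world" (4x4, takes a point from world to camera coordinates). Camera axes: x right, y down, z forward; pixel columns grow to the right and rows downward; lengths in m; the calibration is good to about 2 mm. A picture is of the moment at which its call begins.
- job.job_done(): hands the job in, once; it reports no verdict.
Trained networks look in the newest picture that a camera, given by its name, has taken for a name from the list of things; names that differ only in an ending like _2 or _b are one class to them, and where a whole thing is asked for, a point or a joint stands for the part that bears it (a point fixed in the world has none). Each returns a list of dicts, best first, with "confidence" (0 to 1); they miss things now and then, are a little off and sometimes report something else, mostly with a low value. They report only what shows in the picture. A call takes as long as a camera call. They do not tell look-alikes from the thing itself.
- optics.masks_of(thing, camera): "region" (384x512 bool, what is visible of it) and "centre" ([row, column] in pixels, amid what is visible of it).
The state is a dict: "time_s": time; "joint_positions": joint angles; "joint_velocities": joint speeds; "joint_efforts": joint torques, N m; "tool_pos": TCP position; "orientation": TCP orientation; "force": force on the tool from outside, world axes, zero at the start; "ft_torque": the same for the moment, N m; "finger_gap": finger opening in m.
Only numpy, scipy, OpenCV 4.12 (cv2) and the standard library are available. Lean on these libraries where they do the work, as an engineer would, in place of code of your own. Each camera call takes 0.05 s, during which the arm holds its last target.

## Working session

There is one attempt and no reset: what is moved stays moved. The work goes in short steps, Python scripts to look and compute and a tool call to move; the robot and the scene stay as the last step left them, time stands still between calls to the robot, and variables do not carry over. Pictures are saved under pics/ and viewed, and the job is handed in when it is done.

Besides the shell and the picture viewer there is one more tool, called after "Request:" in YAML: its name, and indented under it one key for each argument. arm_command: Moves the arm, as the interface text tells. Its arguments: {"type":"object","properties":{"commands":{"type":"array","items":{"type":"array","items":{"type":"number"}}},"newtons":{"type":"number"}},"required":["commands"]}

```bash
mkdir -p pics
cat > h.py <<'E'
import numpy as np,cv2
from workcell import state,optics,job
def grab(n,save=None):
    im=optics.get_image(n)
    if save: cv2.imwrite('pics/'+save,im['color'][:,:,::-1])
    return im
def pts(im):
    f=192/np.tan(np.radians(im['fovy'])/2)
    v,u=np.mgrid[0:384,0:512]
    z=im['range_z']
    P=np.stack([(u-im['cx'])/f*z,(v-im['cy'])/f*z,z,np.ones_like(z)],-1)
    T=np.linalg.inv(im['camera_from_world'])
    W=P@T.T
    W=W[...,:3]; W[z<=0]=np.nan
    return W
E
python3 - <<'E'
from h import *
a=grab('scene','s1.png');b=grab('top','t1.png');c=grab('wrist','w1.png')
s=state();print({k:np.round(v,3) for k,v in s.items()})
for im in(a,b,c):print(im['fovy'],np.round(np.linalg.inv(im['camera_from_world']),3).tolist())
E
```

```text
{'time_s': np.float64(0.15), 'joint_positions': array([ 1.132,  0.092,  1.232,  0.   ,  1.82 , -0.057]), 'joint_velocities': array([-0.001, -0.003, -0.004, -0.   ,  0.002, -0.001]), 'joint_efforts': array([ 1.0000e-03, -4.5937e+01, -4.1853e+01, -0.0000e+00,  1.0000e-02,
       -0.0000e+00]), 'tool_pos': array([0.223, 0.557, 0.207]), 'orientation': array([ 0.   ,  0.828,  0.56 , -0.001]), 'force': array([ 0.751,  0.551, -0.498]), 'ft_torque': array([-0.012,  0.015,  0.039]), 'finger_gap': np.float64(0.085)}
49.78768127982542 [[0.111, 0.636, -0.764, 1.447], [0.994, -0.084, 0.074, -0.125], [-0.017, -0.767, -0.641, 0.808], [0.0, 0.0, 0.0, 1.0]]
57.738529646824944 [[-0.02, -0.991, 0.136, 0.434], [-1.0, 0.019, -0.003, -0.035], [0.0, -0.136, -0.991, 0.924], [0.0, 0.0, 0.0, 1.0]]
67.19197344763467 [[0.372, 0.895, 0.248, 0.16], [0.928, -0.358, -0.102, 0.583], [-0.003, 0.268, -0.963, 0.373], [0.0, 0.0, 0.0, 1.0]]
```

Run:
```python
from h import *
np.savez
for cam in('scene','top'):
    im=grab(cam);W=pts(im)
    for t in['roll','tray','tab','riser','deck','tape','jar','carton','squeeze']:
        for d in optics.masks_of(t,cam)[:4]:
            m=d['region'];p=W[m];p=p[~np.isnan(p[:,0])]
            if len(p): print(cam,t,round(d['confidence'],2),np.round(d['centre']),m.sum(),np.round(np.median(p,0),3),np.round(np.percentile(p,[2,98],axis=0),3).tolist())
```

```text
scene roll 0.78 [185. 332.] 419 [0.532 0.204 0.032] [[0.443, 0.181, -0.002], [0.547, 0.251, 0.042]]
scene roll 0.65 [152. 354.] 255 [0.394 0.317 0.037] [[0.357, 0.295, 0.009], [0.407, 0.344, 0.042]]
scene roll 0.59 [175. 352.] 348 [0.48  0.285 0.034] [[0.442, 0.264, -0.001], [0.494, 0.315, 0.042]]
scene roll 0.59 [157. 324.] 313 [0.406 0.221 0.035] [[0.368, 0.198, -0.0], [0.42, 0.25, 0.042]]
scene tray 0.79 [201. 274.] 2785 [0.55  0.025 0.006] [[0.458, -0.061, 0.001], [0.638, 0.105, 0.046]]
scene tab 0.75 [200. 271.] 2605 [0.55  0.025 0.006] [[0.475, -0.058, 0.001], [0.638, 0.104, 0.034]]
scene riser 0.72 [262. 313.] 8571 [0.86  0.076 0.075] [[0.717, -0.042, 0.006], [0.917, 0.194, 0.129]]
scene deck 0.92 [254. 312.] 6836 [0.844 0.073 0.075] [[0.718, -0.036, 0.067], [0.916, 0.19, 0.131]]
scene tape 0.6 [200. 270.] 2795 [0.55  0.023 0.006] [[0.454, -0.061, 0.0], [0.638, 0.104, 0.047]]
scene tape 0.56 [214. 149.] 963 [ 0.61  -0.316  0.03 ] [[0.558, -0.355, -0.001], [0.642, -0.273, 0.049]]
scene jar 0.95 [190. 162.] 478 [ 0.508 -0.288  0.04 ] [[0.434, -0.321, -0.0], [0.521, -0.264, 0.061
[... 906 characters left out ...]
r 0.86 [ 91. 212.] 7153 [0.806 0.079 0.077] [[0.706, -0.036, 0.067], [0.903, 0.189, 0.131]]
top deck 0.93 [ 90. 219.] 7152 [0.807 0.077 0.077] [[0.709, -0.036, 0.072], [0.904, 0.191, 0.132]]
top deck 0.19 [139. 406.] 1063 [ 0.672 -0.399  0.111] [[0.651, -0.431, 0.009], [0.706, -0.381, 0.172]]
top tape 0.86 [168. 376.] 722 [ 0.596 -0.317  0.044] [[0.553, -0.357, 0.001], [0.638, -0.271, 0.051]]
top jar 0.85 [214. 360.] 496 [ 0.489 -0.285  0.06 ] [[0.463, -0.314, 0.015], [0.515, -0.264, 0.064]]
top carton 0.89 [185. 130.] 980 [0.587 0.305 0.05 ] [[0.548, 0.276, 0.001], [0.63, 0.343, 0.054]]
top squeeze 0.68 [138. 408.] 1084 [ 0.672 -0.399  0.11 ] [[0.651, -0.433, 0.003], [0.706, -0.381, 0.172]]
```

Run:
```python
import cv2
a=cv2.imread('pics/t1.png');cv2.imwrite('pics/t1c.png',cv2.resize(a[170:300,80:220],None,fx=5,fy=4.5,interpolation=2))
a=cv2.imread('pics/w1.png');b=cv2.imread('pics/s1.png')
```

```text
(no output)
```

View pics/t1.png

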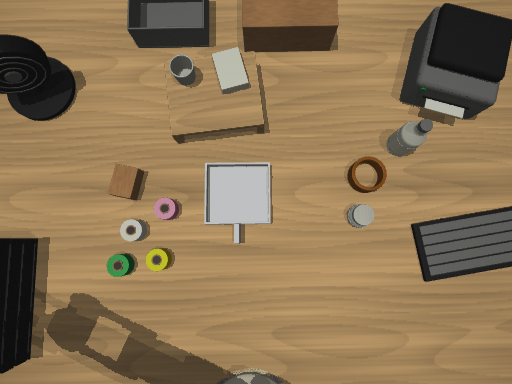

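View pics/s1.png

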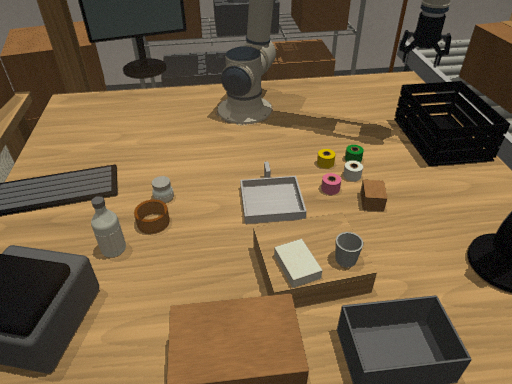

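View pics/t1c.png

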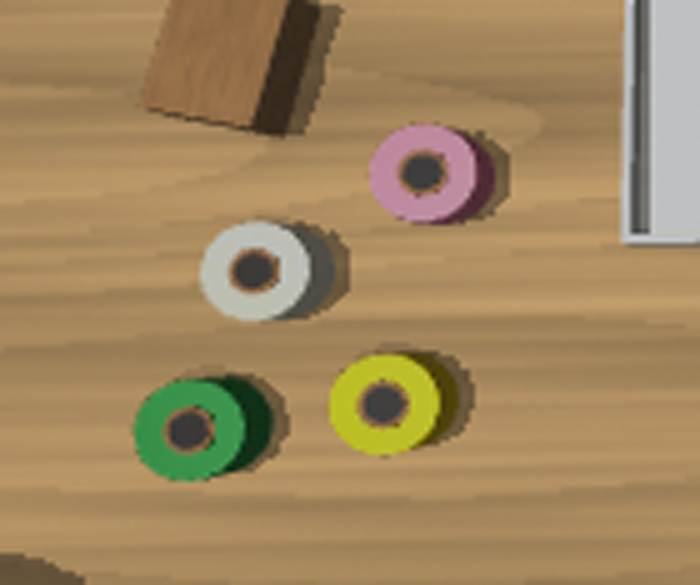

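View pics/w1.png

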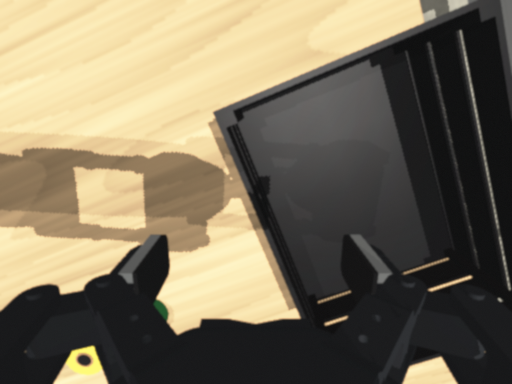

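The white roll is the target, at top pixel (132,230). The roll-like candidates are white (132,230), pink (165,209), green (120,265) and yellow (157,260). The crop shows a white body with a black core, and the other three are coloured look-alikes. Next I fit precise poses.

Run:
```python
from h import *
from scipy.optimize import least_squares
for cam in('top','scene'):
    im=grab(cam);W=pts(im)
    # roll
    for d in optics.masks_of('roll',cam):
        m=d['region'];q=W[m];col=np.median(im['color'][m],0)
        p=q[(q[:,2]>0.035)]
        (c,r)=cv2.minEnclosingCircle((p[:,:2]*1000).astype(np.float32))
        print(cam,'roll',col,np.round(c,1),round(r,1),p[:,2].mean())
    # tray: rim points z 24..36
    x,y,z=W[...,0],W[...,1],W[...,2]
    reg=(x>.44)&(x<.68)&(y>-.09)&(y<.135)
    rim=W[reg&(z>.025)&(z<.036)&(x>0.46)]
    R=cv2.minAreaRect((rim[:,:2]*1000).astype(np.float32));print(cam,'rim',R,len(rim))
    fin=W[reg&(z>.05)&(z<.06)]
    print('fin',len(fin),cv2.minAreaRect((fin[:,:2]*1000).astype(np.float32)) if len(fin)>3 else '')
    dk=W[(x>.66)&(x<.95)&(y>-.1)&(y<.25)&(z>.068)&(z<.082)]
    print('deck',len(dk),cv2.minAreaRect((dk[:,:2]*1000).astype(np.float32)),np.round(np.median(dk[:,2]),4))
    ch=dk[cv2.convexHull((dk[:,:2]*1000).astype(np.float32),returnPoints=False)[:,0]]
    print(np.round(cv2.boxPoints(cv2.minAreaRect((dk[:,:2]*1000).astype(np.float32)))))
    for d in optics.masks_of('tray',cam)[:1]:
        p=W[d['region']];p=p[p[:,2]>0.0];fl=p[(p[:,2]<.012)]
        print('floor',cv2.minAreaRect((fl[:,:2]*1000).astype(np.float32)),np.median(fl[:,2]))
```

```text
top roll [187. 188. 174.] [465.4 291.9] 28.5 0.041152605151572166
top roll [ 58. 144.  74.] [377.7 320.9] 27.8 0.041126445506374606
top roll [187. 189.  40.] [389.8 224.7] 27.9 0.041137467071523715
top roll [190. 136. 158.] [518.1 206.3] 27.3 0.04112476144925527
top rim ((556.4282836914062, 22.607925415039062), (170.14451599121094, 160.04481506347656), 88.91947174072266) 530
fin 89 ((458.2989501953125, 23.484952926635742), (12.584463119506836, 34.738929748535156), 89.4324951171875)
deck 5390 ((810.0802001953125, 78.25045013427734), (202.3180389404297, 236.29714965820312), 6.20106315612793) 0.076
[[697. 185.]
 [722. -50.]
 [923. -28.]
 [898. 207.]]
scene roll [98. 56. 60.] [519.2 205.3] 29.9 0.03936094353137301
scene roll [101.   81.5   5. ] [389.8 224.2] 30.8 0.03922249338561242
scene roll [26. 62. 31.] [380.8 321. ] 29.2 0.039199213166283026
scene roll [98.  93.  80.5] [467.8 290.1] 30.2 0.03905606375700624
scene roll [101.  95.  81.] [ 686.4 -411.8] 32.0 0.1010830971413595
scene rim ((553.698486328125, 23.067909240722656), (170.4869384765625, 172.355224609375), 89.18951416015625) 401
fin 40 ((459.2037353515625, 24.1363582611084), (13.790416717529297, 36.87066650390625), 88.5572509765625)
deck 4568 ((810.680908203125, 77.98847961425781), (203.24476623535156, 236.82962036132812), 6.171656131744385) 0.0744
[[697. 185.]
 [722. -51.]
 [924. -29.]
 [899. 207.]]
floor ((507.5896911621094, 28.951194763183594), (181.13900756835938, 262.08538818359375), 89.24092102050781) 0.004492355700046136
```

```bash
cat >> h.py <<'E'
from scipy.spatial.transform import Rotation as Ro
def rot():
    q=state()['orientation'];return Ro.from_quat([q[1],q[2],q[3],q[0]]).as_matrix()
def to(x,y,z=None,ang=None):
    "needed tool shift mm (after turn) and turn to bring TCP to world mm, tool x at ang deg"
    s=state();R=rot();a0=np.degrees(np.arctan2(R[1,0],R[0,0]))
    t=0 if ang is None else -(np.radians(ang-a0))
    R2=R@Ro.from_euler('z',t).as_matrix()
    p=s['tool_pos']*1000;d=np.array([x,y,p[2] if z is None else z])-p
    print('t',s['time_s'],'pos',p.round(1),'ang',a0.round(2),'tilt',np.round(R[:,2],3),'turn',round(t,4),'shift',(R2.T@d).round(1),'F',np.round(s['force'],2),'gap',s['finger_gap'])
E
python3 -c "
from h import *
to(466.5,291,150,85)"
```

```text
t 1.45 pos [223.6 556.8 208.2] ang 68.12 tilt [-0. -0. -1.] turn -0.2946 shift [-243.6  265.2   58.2] F [ 0.14 -0.22 -0.05] gap 0.08558210609947568
```

Request:
arm_command:
  commands:
    - [1, 0, 0, 0, -0.14]
    - [1, 0, 0, 0, -0.14]
    - [1, -30, 33, 0, -0.015]
    - [1, -30, 33, 0, 0]
    - [1, -30, 33, 0, 0]
    - [1, -30, 33, 0, 0]
    - [1, -30, 33, 0, 0]
    - [1, -30, 33, 0, 0]
    - [1, -30, 33, 0, 0]
    - [1, -30, 33, 0, 0]
    - [1, 0, 0, 30, 0]
    - [1, 0, 0, 28, 0]

```text
time_s: 2.65
tool_pos: [0.4668, 0.2932, 0.1503]
orientation: [0.0, 0.738, 0.675, 0.001]
force: [0.2, -0.2, -0.3]
finger_gap: 0.0853
```

Request:
arm_command:
  commands:
    - [1, 0, 0, 0, 0]
    - [1, 0, 0, 0, 0]
  newtons: 30

```text
time_s: 2.85
tool_pos: [0.465, 0.2943, 0.1503]
orientation: [-0.0, 0.737, 0.676, -0.0]
force: [-0.6, -0.2, 1.1]
finger_gap: 0.0855
```

Run:
```python
from h import *
im=grab('wrist','w2.png');W=pts(im)
for d in optics.masks_of('roll','wrist'):
    m=d['region'];q=W[m];p=q[(q[:,2]>.035)&(q[:,2]<.046)]
    if len(p)>5:
        c,r=cv2.minEnclosingCircle((p[:,:2]*1000).astype(np.float32));print(d['confidence'],np.median(im['color'][m],0),c,r,p[:,2].mean(),d['centre'])
to(466.5,291,45,85)
```

```text
0.98 [147. 124.  66.] (389.1640625, 225.70973205566406) 27.864789962768555 0.04024171235108199 [104.2, 175.1]
0.91 [127. 119. 105.] (463.9761047363281, 291.99151611328125) 27.88726234436035 0.040089925648906746 [176.1, 249.9]
0.7 [134.  78.  89.] (517.2183227539062, 208.62576293945312) 27.770753860473633 0.040075010113283654 [224.7, 181.7]
0.58 [ 82. 149.  90.] (377.3903503417969, 321.9714050292969) 27.813861846923828 0.04017464778556647 [83.2, 277.7]
t 2.95 pos [465.8 295.  152.4] ang 85.06 tilt [ 0.003  0.001 -1.   ] turn 0.0011 shift [ -4.1   0.8 107.4] F [-0.46 -0.58  0.83] gap 0.08540189664346882
```

View pics/w2.png

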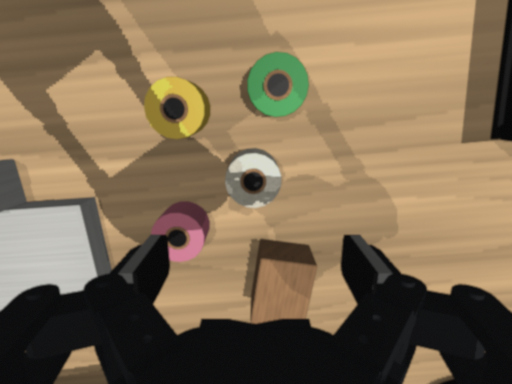

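The picture shows the white roll with its black core at (253,178), fitted at (464.5, 291.8) mm with a 27.9 mm radius. That agrees with the given size. The fingers straddle it clear of the pink one.

Request:
arm_command:
  commands:
    - [1, -3, -1, 20, 0]
    - [1, 0, 0, 30, 0]
    - [1, 0, 0, 30, 0]
    - [1, 0, 0, 25, 0]
    - [1, 0, 0, 15, 0]
    - [1, 0, 0, 10, 0]
    - [1, 0, 0, 0, 0]
    - [1, 0, 0, 0, 0]

```text
time_s: 3.75
tool_pos: [0.4648, 0.292, 0.0217]
orientation: [0.0, 0.737, 0.676, 0.001]
force: [0.9, 0.4, -0.1]
finger_gap: 0.0854
```

Request:
arm_command:
  commands:
    - [0.5, 0, 0, 0, 0]
    - [0.4, 0, 0, 0, 0]
    - [0.4, 0, 0, 0, 0]
    - [0.4, 0, 0, 0, 0]
    - [0.4, 0, 0, 0, 0]
    - [0.4, 0, 0, 0, 0]
    - [0.4, 0, 0, 0, 0]
  newtons: 30

```text
time_s: 4.45
tool_pos: [0.464, 0.2914, 0.0201]
orientation: [-0.0, 0.737, 0.676, -0.0]
force: [1.0, 1.3, 0.0]
finger_gap: 0.0342
```

```bash
python3 -c "
from h import *
im=grab('wrist','w3.png')
to(556,23)"
```

```text
t 4.5 pos [464.  291.5  20.1] ang 85.03 tilt [-0. -0. -1.] turn 0 shift [-259.5  114.9    0. ] F [ 0.08  1.09 -0.26] gap 0.033783839928378925
```

View pics/w3.png

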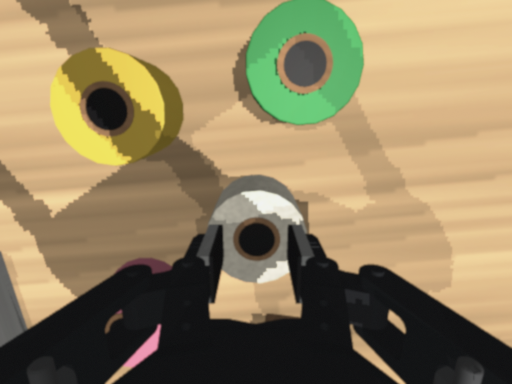

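Run:
```python
from h import *
im=grab('wrist');W=pts(im)
f=192/np.tan(np.radians(im['fovy'])/2)
def pr(p):
    c=im['camera_from_world']@np.r_[np.array(p)/1000,1];return c[:2]/c[2]*f+[im['cx'],im['cy']],c[2]
print('tcp',pr([464,291.5,20]),pr([464.5,291.8,40]))
for r,c in[(210,250),(225,235),(270,255),(275,240),(238,257),(195,255),(240,215),(280,215),(240,297)]:print(r,c,np.round(W[r,c]*1000,1),im['range_z'][r,c])
for d in optics.masks_of('roll','wrist'):
    m=d['region'];q=W[m];p=q[(q[:,2]>.035)&(q[:,2]<.1)]
    if len(p)>5:
        c,r=cv2.minEnclosingCircle((p[:,:2]*1000).astype(np.float32));print(d['confidence'],np.median(im['color'][m],0),c,r,np.percentile(p[:,2],[5,50,95]),d['centre'])
grab('scene','s3.png')
a=cv2.imread('pics/s3.png');cv2.imwrite('pics/s3c.png',cv2.resize(a[80:230,270:430],None,fx=5,fy=4,interpolation=2))
to(464,291)
```

```text
tcp (array([254.38959367, 223.89309546]), np.float64(0.17825173135768763)) (array([254.9139771 , 238.65218876]), np.float64(0.1591082628008222))
210 250 [447.4 290.7  40.7] 0.15385711
225 235 [455.4 281.8  40.4] 0.15652455
270 255 [483.2 290.2  41. ] 0.1631654
275 240 [nan nan nan] 0.0
238 257 [463.6 293.   41.4] 0.15750098
195 255 [439.5 294.   40. ] 0.15238717
240 215 [450.5 275.2  67.8] 0.12897293
280 215 [nan nan nan] 0.0
240 297 [454.2 311.7  66.7] 0.1302045
0.98 [ 95. 176. 106.] (377.5166931152344, 322.245361328125) 27.830162048339844 [0.03903015 0.04022483 0.04154508] [62.0, 302.8]
0.94 [135. 131. 120.] (464.26025390625, 292.2650451660156) 28.14321517944336 [0.03898957 0.04019262 0.04141484] [224.4, 252.6]
0.68 [116.  85.  75.] (496.52410888671875, 228.86683654785156) 55.59580612182617 [0.03929297 0.0402405  0.04150339] [333.0, 150.7]
0.68 [134. 114.  50.] (389.0338439941406, 225.9332275390625) 28.374557495117188 [0.03895694 0.04027497 0.04154909] [105.5, 111.2]
t 4.65 pos [464.  291.5  20.1] ang 85.03 tilt [-0. -0. -1.] turn 0 shift [-0.5  0.   0. ] F [ 0.39 -0.51 -0.04] gap 0.03424532742734166
```

View pics/s3c.png

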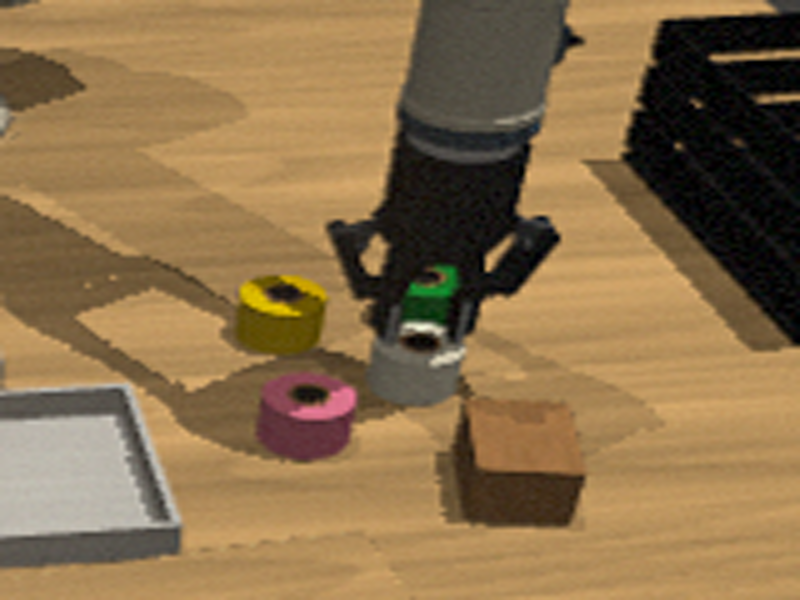

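Run:
```python
from h import *
im=grab('wrist','w4.png')
a=cv2.imread('pics/w4.png');cv2.imwrite('pics/w4c.png',cv2.resize(a[160:320,170:350],None,fx=4.4,fy=3.7,interpolation=2))
z=im['range_z'];print((z[180:310:8,196:316:6]*1000).astype(int))
```

```text
[[191 191 190 191 191 191 191 182 175 173 174 173 176 182 191 192 191 191
  191 191]
 [192 193 192 193 194 182 167 162 157 156 155 154 158 162 171 183 194 192
  191 192]
 [194 193 193 193 175 158 153 151 152 152 152 152 153 152 151 160 183 193
  193 193]
 [196 196 195 196 154 154 153 153 154 153 153 153 153 153 154 153 153 195
  196 196]
 [197 197 197 155 154 154 155 153 154 155 155 155 155 155 155 154 154 155
  197 195]
 [198 199 198 156 156 156 155 156 155 155 155 156 155 156 156 156 155 155
  197 198]
 [199 200 143 141 142 157 156 156 157 155 156 156 155 156 157 157 142 141
  157 200]
 [143 142 133 133 143 158 158 157 158 156 157 158 157 157 158 158 132 132
  134 143]
 [134 125 126 125 142 160 158 160 159 159 158 158 158 158 159 160 130 125
  125 134]
 [126 118 118 121 143 160 160 160 159 160 160 160 160 161 161 161 130 117
  118 119]
 [110 109 114 122 142 163 161 162 162 162 161 163 161 162 162 162 131 115
  116 110]
 [105 105 116 122 143 163 164 165 163 163 162 163 163 164 164 163 131 116
  113 104]
 [ 99  99 114 122 209 210 165 164 165 166 164 163 165 164 210 211 132 117
  100  98]
 [ 87  86 115 121 212 212 213 212 212 212 212 212 213 211 212 213 131 118
   85  86]
 [ 82  82 115 121 214 214 214 214 213 214 212 214 214 215 215 213 214 121
   82  82]
 [ 80  80 115 122 214 216 215 216 215 216 216 216 217 216 216 216 215 120
   79  80]
 [ 75  77  76 218 218 218 217 218 218 217 218 218 217 216 217 218 218 217
   76  76]]
```

View pics/w4c.png

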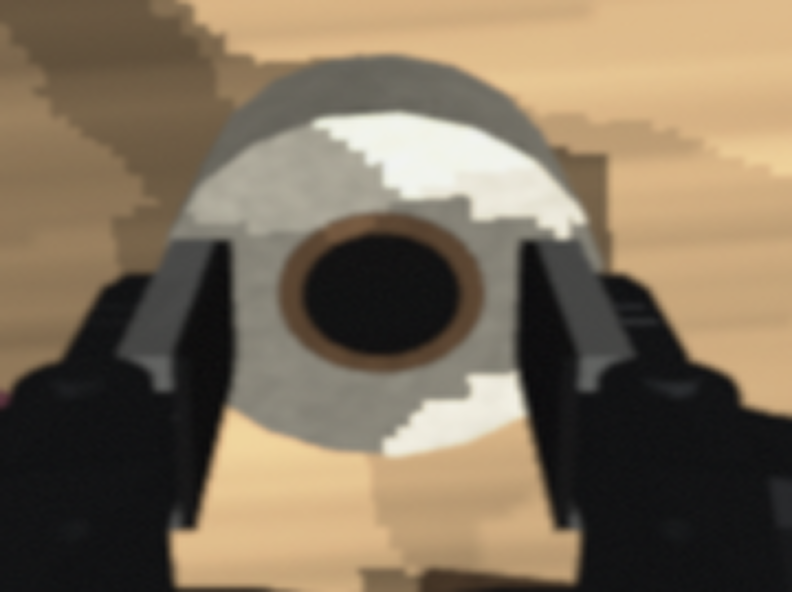

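Run:
```python
from h import *
im=grab('wrist');W=pts(im)*1000
R=rot();p0=state()['tool_pos']*1000
for r in range(216,310,6):
    print(r,[tuple(np.round((W[r,c]-p0)@R).astype(int)) if W[r,c,0]==W[r,c,0] else None for c in (205,210,215,219,221,290,294,300)])
to(0,0)
```

```text
216 [(np.int64(-34), np.int64(2), np.int64(20)), (np.int64(-25), np.int64(-9), np.int64(-10)), (np.int64(-21), np.int64(-12), np.int64(-19)), (np.int64(-19), np.int64(-13), np.int64(-20)), (np.int64(-18), np.int64(-13), np.int64(-21)), (np.int64(19), np.int64(-13), np.int64(-19)), (np.int64(21), np.int64(-13), np.int64(-20)), (np.int64(25), np.int64(-13), np.int64(-19))]
222 [(np.int64(-34), np.int64(7), np.int64(21)), (np.int64(-24), np.int64(-9), np.int64(-20)), (np.int64(-21), np.int64(-9), np.int64(-19)), (np.int64(-19), np.int64(-9), np.int64(-20)), (np.int64(-18), np.int64(-10), np.int64(-21)), (np.int64(19), np.int64(-10), np.int64(-20)), (np.int64(21), np.int64(-10), np.int64(-20)), (np.int64(25), np.int64(-9), np.int64(-20))]
228 [(np.int64(-34), np.int64(11), np.int64(19)), (np.int64(-22), np.int64(-12), np.int64(-34)), (np.int64(-19), np.int64(-12), np.int64(-34)), (np.int64(-17), np.int64(-12), np.int64(-34)), (np.int64(-17), np.int64(-10), np.int64(-29)), (np.int64(18), np.int64(-12), np.int64(-35)), (np.int64(20), np.int64(-12), np.int64(-34)), (np.int64(23), np.int64(-
[... 4254 characters left out ...]
, np.int64(20)), (np.int64(-25), np.int64(69), np.int64(20)), (np.int64(27), np.int64(69), np.int64(20)), (np.int64(30), np.int64(69), np.int64(20)), (np.int64(19), np.int64(8), np.int64(-62))]
306 [(np.int64(-13), np.int64(-18), np.int64(-100)), (np.int64(-33), np.int64(75), np.int64(21)), (np.int64(-29), np.int64(74), np.int64(19)), (np.int64(-27), np.int64(75), np.int64(20)), (np.int64(-25), np.int64(74), np.int64(20)), (np.int64(27), np.int64(74), np.int64(20)), (np.int64(30), np.int64(74), np.int64(20)), (np.int64(34), np.int64(75), np.int64(21))]
t 4.75 pos [464.  291.5  20.2] ang 85.03 tilt [-0. -0. -1.] turn 0 shift [-330.6 -437.     0. ] F [ 0.41 -0.37  0.4 ] gap 0.03426692623696881
```

Run:
```python
from h import *
R=rot();p0=state()['tool_pos']*1000
for cam in('scene','top'):
    im=grab(cam);W=pts(im)*1000
    T=(W-p0)@R
    col=im['color'].astype(int).max(-1)
    for sgn in(-1,1):
        m=(abs(T[...,1])<16)&(T[...,0]*sgn>12)&(T[...,0]*sgn<40)&(T[...,2]<-21)&(T[...,2]>-70)
        q=T[m]; 
        if len(q): q=q[np.argsort(-q[:,2])]; print(cam,sgn,len(q),q[:8].round(0).tolist())
    m=(col<60)&(abs(T[...,1])<16)&(abs(T[...,0])<40)&(T[...,2]>-25)&(T[...,2]<15)
    print(cam,m.sum(),T[m][:10].round())
```

```text
scene -1 64 [[-25.0, -0.0, -21.0], [-21.0, 11.0, -22.0], [-24.0, 8.0, -27.0], [-27.0, 6.0, -29.0], [-20.0, 11.0, -30.0], [-25.0, 6.0, -30.0], [-22.0, 9.0, -32.0], [-24.0, 15.0, -32.0]]
scene 1 80 [[12.0, -3.0, -22.0], [13.0, 8.0, -22.0], [17.0, -12.0, -22.0], [25.0, 10.0, -23.0], [18.0, -0.0, -23.0], [18.0, -2.0, -26.0], [18.0, 10.0, -27.0], [20.0, 12.0, -28.0]]
scene 22 [[ -5.  -6. -20.]
 [ -2.  -6. -20.]
 [ -0.  -3. -22.]
 [  5.  -9. -17.]
 [  6.  -2. -23.]
 [ 10.  -4. -21.]
 [ -6.  -3. -18.]
 [ -4.   0. -21.]
 [ -1.   0. -21.]
 [  2.   1. -21.]]
top -1 6 [[-13.0, -14.0, -21.0], [-15.0, 16.0, -22.0], [-23.0, 14.0, -22.0], [-16.0, -14.0, -24.0], [-13.0, 16.0, -24.0], [-29.0, 8.0, -68.0]]
top 3 [[ -5.  13. -21.]
 [-27.   5.  -0.]
 [-27.   2.  -1.]]
```

Run:
```python
from h import *
im=grab('wrist');W=pts(im)*1000
R=rot();p0=state()['tool_pos']*1000
T=(W-p0)@R
for r in (216,218,220,222,224,226,228,240,250,260,270): print(r,[T[r,c].round(0).astype(int).tolist() if T[r,c,0]==T[r,c,0] else None for c in range(219,227)])
```

```text
216 [[-19, -13, -19], [-18, -13, -20], [-18, -13, -21], [-17, -13, -20], [-17, -12, -19], [-16, -13, -20], [-16, -13, -20], [-15, -13, -20]]
218 [[-19, -12, -20], [-18, -12, -20], [-18, -11, -19], [-17, -12, -20], [-17, -12, -20], [-16, -12, -20], None, [-15, -12, -19]]
220 [[-19, -10, -19], [-18, -11, -20], [-18, -11, -20], [-17, -10, -19], [-17, -10, -20], [-16, -10, -20], [-16, -10, -19], [-15, -10, -19]]
222 [[-19, -9, -19], [-19, -9, -20], [-18, -9, -20], [-17, -10, -21], [-17, -10, -21], [-16, -9, -19], [-16, -9, -20], [-15, -9, -20]]
224 [[-18, -12, -29], [-17, -12, -30], [-17, -12, -28], [-17, -8, -20], [-17, -9, -21], [-16, -9, -22], [-16, -8, -19], [-15, -8, -20]]
226 [[-18, -12, -32], [-17, -12, -32], [-17, -11, -28], [-17, -9, -24], [-17, -7, -20], [-16, -7, -20], [-16, -7, -20], [-15, -7, -20]]
228 [[-17, -12, -34], [-17, -11, -33], [-17, -10, -29], [-17, -9, -27], [-17, -6, -20], [-16, -6, -20], [-16, -6, -20], [-15, -6, -19]]
240 [[-17, -8, -39], [-17, -6, -35], [-17, -4, -32], [-17, -2, -27], [-17, 1, -20], [-17, 1, -20], [-16, 1, -20], [-16, 1, -20]]
250 [[-17, -3, -40], [-17, -1, -36], [-17, 1, -33], [-17, 3, -28], [-17, 7, -20], [-17, 7, -20], [-16, 7, -20], [-16, 7, -20]]
260 [[-17, 1, -42], [-17, 4, -38], [-17, 6, -34], [-17, 8, -30], [-17, 13, -20], [-17, 14, -20], [-16, 13, -20], [-16, 13, -20]]
270 [[-17, 6, -43], [-17, 9, -38], [-24, 44, 20], [-23, 44, 20], [-18, 20, -20], [-17, 20, -20], [-17, 20, -20], [-16, 20, -19]]
```

The close-up shows the pads have closed above the roll: the pad tips sit about 28 mm behind the reported TCP, at z ≈ 48 mm, while the roll top is at 40. The reported frame is off along the tool compared with the images. I'll trust the images, open, descend in stages and watch the force.

Request:
arm_command:
  commands:
    - [1, 0, 0, 0, 0]
    - [1, 0, 0, 0, 0]
    - [1, 0, 0, 0, 0]
    - [1, 0, 0, 0, 0]
    - [1, 0, 0, 0, 0]
    - [1, 0, 0, 10, 0]
    - [1, 0, 0, 10, 0]
    - [1, 0, 0, 0, 0]

```text
time_s: 5.7
tool_pos: [0.4626, 0.2907, -0.0026]
orientation: [-0.001, 0.737, 0.676, -0.002]
force: [-0.2, 0.5, -0.2]
finger_gap: 0.085
```

```bash
cat >> h.py <<'E'
def tips(im):
    "list finger pad pixels in tool frame: lowest points near the pads"
    W=pts(im)*1000;R=rot();p0=state()['tool_pos']*1000
    return (W-p0)@R
E
python3 - <<'E'
from h import *
im=grab('wrist','w5.png');T=tips(im);to(464.3,292)
for sgn in(-1,1):
    m=(abs(T[...,1])<14)&(T[...,0]*sgn>10)&(T[...,0]*sgn<60)&(T[...,2]<10)&(T[...,2]>-90)
    q=T[m];print(sgn,m.sum(),q[np.argsort(-q[:,2])][:200:12].round().tolist())
E
```

```text
t 5.75 pos [463.  290.9  -1.6] ang 85.03 tilt [-0.003 -0.002 -1.   ] turn 0 shift [ 1.2  1.2 -0. ] F [0.53 0.34 0.19] gap 0.0853422761204864
-1 8753 [[-39.0, 0.0, 1.0], [-42.0, -0.0, -0.0], [-45.0, -0.0, -0.0], [-31.0, 3.0, -0.0], [-43.0, 9.0, -0.0], [-53.0, 10.0, -0.0], [-36.0, -7.0, -1.0], [-45.0, 1.0, -1.0], [-40.0, -5.0, -1.0], [-33.0, -1.0, -1.0], [-55.0, -4.0, -1.0], [-49.0, -8.0, -1.0], [-41.0, -11.0, -1.0], [-32.0, -8.0, -1.0], [-50.0, 12.0, -1.0], [-29.0, -6.0, -1.0], [-38.0, -11.0, -1.0]]
1 8873 [[59.0, -4.0, 0.0], [39.0, -5.0, -0.0], [29.0, -13.0, -0.0], [58.0, -14.0, -0.0], [44.0, 8.0, -1.0], [42.0, 4.0, -1.0], [59.0, -8.0, -1.0], [49.0, 7.0, -1.0], [49.0, 5.0, -1.0], [40.0, -1.0, -1.0], [42.0, -12.0, -1.0], [46.0, -10.0, -1.0], [46.0, -3.0, -1.0], [38.0, 9.0, -1.0], [33.0, 1.0, -1.0], [39.0, 4.0, -1.0], [35.0, -3.0, -1.0]]
```

View pics/w5.png

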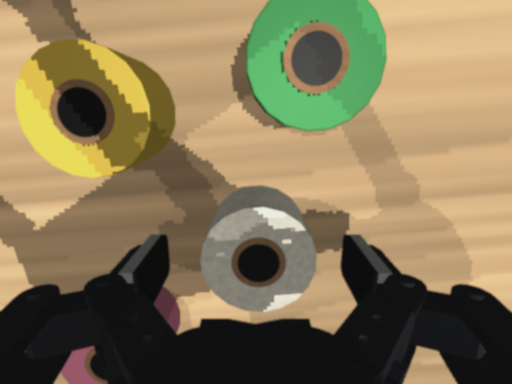

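Request:
arm_command:
  commands:
    - [1, 1, 1, 8, 0]
    - [1, 0, 0, 8, 0]
    - [1, 0, 0, 7, 0]
    - [1, 0, 0, 0, 0]
    - [1, 0, 0, 0, 0]

```text
time_s: 6.25
tool_pos: [0.4649, 0.2923, -0.0232]
orientation: [-0.0, 0.737, 0.676, -0.0]
force: [-0.3, -0.9, -0.3]
finger_gap: 0.0853
```

Request:
arm_command:
  commands:
    - [0.6, 0, 0, 0, 0]
    - [0.4, 0, 0, 0, 0]
    - [0.4, 0, 0, 0, 0]
    - [0.4, 0, 0, 0, 0]
    - [0.4, 0, 0, 0, 0]
    - [0.4, 0, 0, 0, 0]
    - [0.4, 0, 0, 0, 0]
  newtons: 30

```text
time_s: 6.95
tool_pos: [0.4655, 0.2926, -0.0222]
orientation: [0.0, 0.737, 0.676, 0.001]
force: [-0.1, -1.0, 5.4]
finger_gap: 0.0556
```

Run:
```python
from h import *
im=grab('wrist','w6.png');T=tips(im);to(464.3,292)
a=cv2.imread('pics/w6.png');cv2.imwrite('pics/w6c.png',cv2.resize(a[140:340,130:380],None,fx=3,fy=3,interpolation=2))
```

```text
t 7.0 pos [465.5 292.6 -22.1] ang 85.02 tilt [ 0.001  0.001 -1.   ] turn 0 shift [-0.7 -1.2 -0. ] F [-0.44  0.06  6.27] gap 0.05567007151354346
```

View pics/w6c.png

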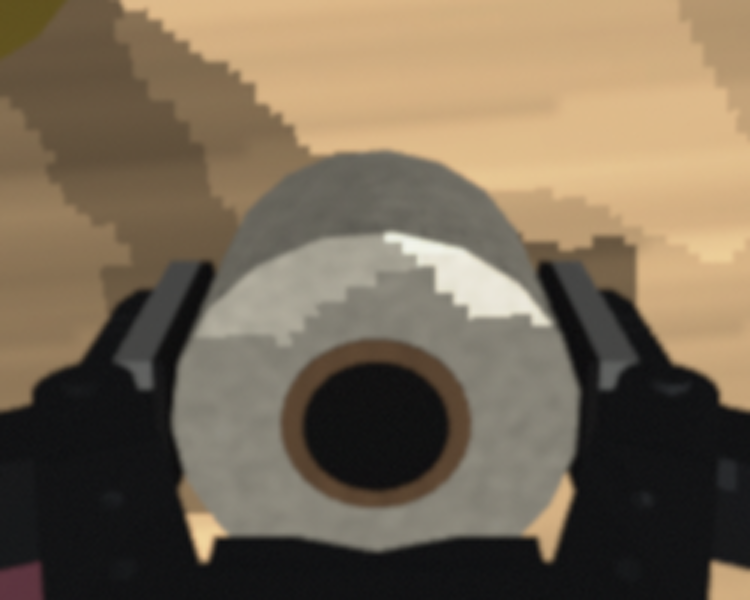

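Gripped with a gap of 55.7 mm, the roll sits between the pads. I lift it.

Request:
arm_command:
  commands:
    - [0.4, 0, 0, -5, 0]
    - [0.4, 0, 0, -15, 0]
    - [0.4, 0, 0, -25, 0]
    - [0.4, 0, 0, -30, 0]
    - [0.4, 0, 0, -25, 0]
    - [0.4, 0, 0, 0, 0]
    - [0.4, 0, 0, 0, 0]
  newtons: 40

```text
time_s: 7.7
tool_pos: [0.4652, 0.2925, 0.0776]
orientation: [0.0, 0.737, 0.676, 0.0]
force: [0.1, -0.0, -2.7]
finger_gap: 0.0547
```

Run:
```python
from h import *
im=grab('wrist','w7.png');T=tips(im)
m=(np.hypot(T[...,0],T[...,1])<22)&(T[...,2]<10)&(T[...,2]>-75);print('roll top tool z',np.percentile(T[m][:,2],[10,50,90]))
im=grab('top','t7.png');W=pts(im)*1000
x,y,z=W[...,0],W[...,1],W[...,2]
rim=W[(x>470)&(x<660)&(y>-80)&(y<120)&(z>25)&(z<36)]
R=cv2.minAreaRect(rim[:,:2].astype(np.float32));print(R)
to(555.5,23,None,88.9)
```

```text
roll top tool z [-64.71862305 -63.79822048 -62.99671179]
((556.478759765625, 22.864044189453125), (170.58935546875, 159.95278930664062), 88.86985778808594)
t 7.8 pos [464.2 291.9  75.4] ang 85.03 tilt [-0.003 -0.001 -1.   ] turn -0.0676 shift [-2.671e+02  9.640e+01  1.000e-01] F [-0.49  0.17 -1.92] gap 0.05535138748896739
```

View pics/w7.png

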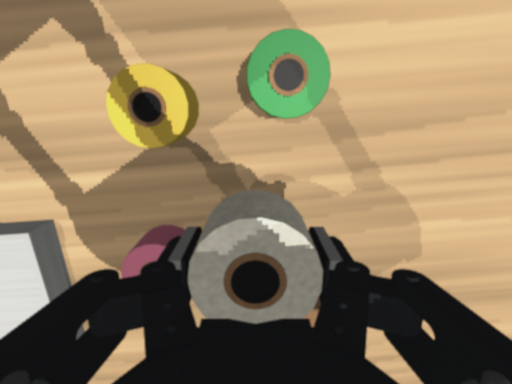

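The roll hangs between the pads, lifted about 100 mm and well clear of the neighbours. I carry it to the tray.

Request:
arm_command:
  commands:
    - [0.4, 0, 0, 0, -0.068]
    - [0.4, -20, 7, 0, 0]
    - [0.4, -33, 12, 0, 0]
    - [0.4, -33, 12, 0, 0]
    - [0.4, -33, 12, 0, 0]
    - [0.4, -33, 12, 0, 0]
    - [0.4, -33, 12, 0, 0]
    - [0.4, -33, 12, 0, 0]
    - [0.4, -30, 11, 0, 0]
    - [0.4, -19, 7, 0, 0]
    - [0.4, 0, 0, 0, 0]
    - [0.4, 0, 0, 0, 0]

```text
time_s: 9.0
tool_pos: [0.5561, 0.0236, 0.0754]
orientation: [-0.001, 0.714, 0.7, -0.001]
force: [-0.1, 1.0, -1.8]
finger_gap: 0.0553
```

Run:
```python
from h import *
im=grab('wrist','w8.png');T=tips(im)
m=(np.hypot(T[...,0],T[...,1])<22)&(T[...,2]<10)&(T[...,2]>-75);print('roll top tool z',np.percentile(T[m][:,2],[10,50,90]))
to(556,23,None,88.9)
```

```text
roll top tool z [-62.88936159 -61.99420178 -61.17517565]
t 9.05 pos [556.2  24.2  75.8] ang 88.93 tilt [-0.002  0.001 -1.   ] turn 0.0005 shift [-1.2 -0.2 -0. ] F [ 0.22  0.   -1.37] gap 0.05523384246408276
```

View pics/w8.png

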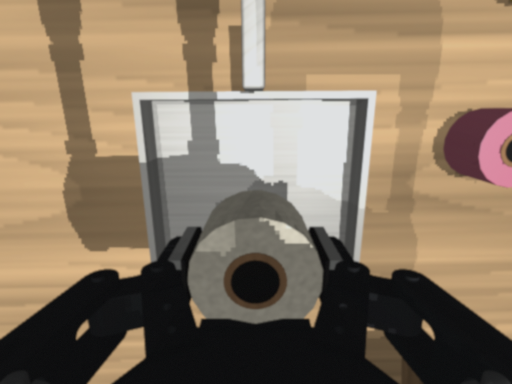

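The tray (rim corners (135,93)–(375,93), tab at top) lies under the held roll, and the roll is over its middle. Now I lower it.

Request:
arm_command:
  commands:
    - [0.4, -1, 0, 20, 0]
    - [0.4, 0, 0, 25, 0]
    - [0.4, 0, 0, 20, 0]
    - [0.4, 0, 0, 12, 0]
    - [0.4, 0, 0, 8, 0]
    - [0.4, 0, 0, 3, 0]
    - [0.4, 0, 0, 0, 0]
    - [0.4, 0, 0, 0, 0]

```text
time_s: 9.85
tool_pos: [0.5578, 0.0227, -0.0097]
orientation: [0.001, 0.714, 0.7, 0.001]
force: [0.8, -0.3, -0.7]
finger_gap: 0.0551
```

Request:
arm_command:
  commands:
    - [0.4, 0, 0, 2, 0]
    - [0.4, 0, 0, 1, 0]
    - [0.4, 0, 0, 0, 0]

```text
time_s: 10.15
tool_pos: [0.5571, 0.0226, -0.0138]
orientation: [0.0, 0.714, 0.7, 0.0]
force: [0.0, 0.0, -1.1]
finger_gap: 0.0552
```

Request:
arm_command:
  commands:
    - [0.4, 0, 0, 1.5, 0]
    - [0.4, 0, 0, 0, 0]
    - [0.4, 0, 0, 0, 0]

```text
time_s: 10.45
tool_pos: [0.557, 0.0226, -0.0154]
orientation: [-0.0, 0.714, 0.7, -0.0]
force: [-0.0, -0.2, -0.6]
finger_gap: 0.0552
```

Request:
arm_command:
  commands:
    - [0.4, 0, 0, 1, 0]
    - [0.4, 0, 0, 0, 0]
    - [0.4, 0, 0, 0, 0]

```text
time_s: 10.75
tool_pos: [0.557, 0.0226, -0.0164]
orientation: [-0.0, 0.714, 0.7, -0.0]
force: [-0.3, 0.2, -1.4]
finger_gap: 0.0551
```

Request:
arm_command:
  commands:
    - [0.4, 0, 0, 1, 0]
    - [0.4, 0, 0, 0, 0]
    - [0.4, 0, 0, 0, 0]

```text
time_s: 11.05
tool_pos: [0.5572, 0.0226, -0.017]
orientation: [0.0, 0.714, 0.7, 0.0]
force: [-0.9, 0.3, 0.7]
finger_gap: 0.0551
```

Request:
arm_command:
  commands:
    - [0.4, 0, 0, 1, 0]
    - [0.4, 0, 0, 0, 0]
    - [0.4, 0, 0, 0, 0]

```text
time_s: 11.35
tool_pos: [0.5572, 0.0226, -0.0171]
orientation: [0.0, 0.714, 0.7, 0.0]
force: [-3.2, 0.2, 5.7]
finger_gap: 0.0551
```

Contact at TCP −17 mm, where I expected the tray floor. I release and rise.

Request:
arm_command:
  commands:
    - [0.5, 0, 0, -0.5, 0]
    - [0.8, 0, 0, 0, 0]
    - [1, 0, 0, 0, 0]
    - [1, 0, 0, 0, 0]
    - [1, 0, 0, 0, 0]
    - [1, 0, 0, -15, 0]
    - [1, 0, 0, -25, 0]
    - [1, 0, 0, -30, 0]
    - [1, 0, 0, -30, 0]
    - [1, 0, 0, -20, 0]
    - [1, 0, 0, 0, 0]

```text
time_s: 12.45
tool_pos: [0.5593, 0.0226, 0.1077]
orientation: [0.003, 0.714, 0.7, 0.003]
force: [-0.0, 0.1, 1.1]
finger_gap: 0.0857
```

```bash
cat >> h.py <<'E'
def trayfit(save=None):
    im=grab('top',save);W=pts(im)*1000
    x,y,z=W[...,0],W[...,1],W[...,2]
    from scipy.ndimage import label
    return W
E
python3 - <<'E'
from h import *
im=grab('wrist','w9.png');W=pts(im)*1000
x,y,z=W[...,0],W[...,1],W[...,2]
p=W[(abs(z-45)<3)&(np.hypot(x-557,y-23)<45)]
print('roll',cv2.minEnclosingCircle(p[:,:2].astype(np.float32)),np.percentile(p[:,2],[5,50,95]))
fin=W[(abs(z-55)<3)&(x<490)&(x>400)&(abs(y-23)<30)]
print('fin',len(fin),cv2.minAreaRect(fin[:,:2].astype(np.float32)) if len(fin)>3 else 0)
rim=W[(abs(z-30)<2.5)&(x>470)&(x<645)&(abs(y-23)<95)]
print('rim w',cv2.minAreaRect(rim[:,:2].astype(np.float32)))
im=grab('top','t9.png')
to(440,23.5,None,88.9)
E
```

```text
roll ((555.8934936523438, 22.623151779174805), 27.84366226196289) [43.93806875 45.1259786  46.40308789]
fin 1581 ((450.3211364746094, 24.41600799560547), (13.663680076599121, 49.51344299316406), 89.47575378417969)
rim w ((555.3814086914062, 23.036060333251953), (170.69326782226562, 161.01329040527344), 89.05979919433594)
t 12.55 pos [557.3  22.6 103. ] ang 88.93 tilt [ 0.001 -0.    -1.   ] turn 0.0005 shift [  -1.4 -117.3   -0.2] F [ 0.49  0.26 -0.47] gap 0.0854611741167687
```

View pics/w9.png

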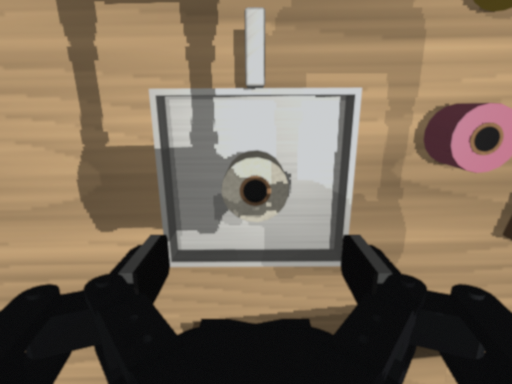

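The roll stands centred in the tray: top at z = 45 mm, centre 0.7 mm from the tray's centre. The tab fin is at (255,47). I go over the tab.

Request:
arm_command:
  commands:
    - [1, 0, -20, 0, 0]
    - [1, 0, -30, 0, 0]
    - [1, 0, -30, 0, 0]
    - [1, 0, -25, 0, 0]
    - [1, 0, -12, 0, 0]
    - [1, 0, 0, 20, 0]
    - [1, 0, 0, 20, 0]
    - [1, 0, 0, 20, 0]
    - [1, 0, 0, 0, 0]
    - [1, 0, 0, 0, 0]

```text
time_s: 13.55
tool_pos: [0.4392, 0.0248, 0.0413]
orientation: [-0.001, 0.714, 0.7, -0.001]
force: [0.0, -0.7, 0.4]
finger_gap: 0.0855
```

Run:
```python
from h import *
im=grab('wrist','w10.png');W=pts(im)*1000
x,y,z=W[...,0],W[...,1],W[...,2]
fin=W[(abs(z-55)<3)&(x<490)&(x>400)&(abs(y-23)<30)]
print('fin',len(fin),cv2.minAreaRect(fin[:,:2].astype(np.float32)) if len(fin)>3 else 0)
to(440.4,24.8,2,89.1)
T=tips(im);print(T[235:330:10,150:180:5].round().astype(int).tolist()[:5])
```

```text
fin 1873 ((450.34906005859375, 24.69318962097168), (13.986882209777832, 50.88535690307617), 89.19258117675781)
t 13.6 pos [440.   24.8  42.4] ang 88.92 tilt [-0.  0. -1.] turn -0.0031 shift [-0.   0.4 40.4] F [-0.23 -0.15  0.35] gap 0.08549801416266757
[[[-49, -12, -40], [-46, -12, -41], [-44, -13, -41], [-43, -11, -38], [-66, 26, 42], [-62, 26, 44]], [[-45, -13, -51], [-42, -13, -52], [-43, -10, -46], [-42, -6, -39], [-66, 34, 42], [-62, 34, 42]], [[-42, -12, -58], [-42, -9, -53], [-42, -5, -47], [-42, -2, -41], [-62, 35, 28], [-59, 36, 30]], [[-43, -7, -59], [-42, -5, -55], [-42, -2, -49], [-43, 3, -41], [-59, 36, 15], [-55, 36, 15]], [[-43, -3, -60], [-42, 0, -55], [-42, 3, -50], [-42, 7, -43], [-67, 58, 38], [-63, 58, 38]]]
```

View pics/w10.png

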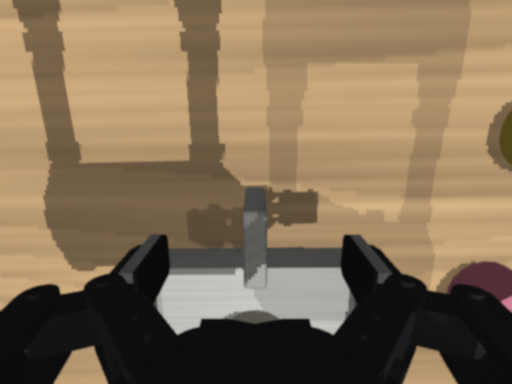

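The fin, at (255,190)–(255,285), is centred between the fingers.

Request:
arm_command:
  commands:
    - [1, 0, 0, 14, 0]
    - [1, 0, 0, 14, 0]
    - [1, 0, 0, 14, 0]
    - [1, 0, 0, 0, 0]
    - [1, 0, 0, 0, 0]

```text
time_s: 14.1
tool_pos: [0.4395, 0.0248, -0.0005]
orientation: [-0.001, 0.714, 0.7, -0.001]
force: [-0.2, 0.1, -0.1]
finger_gap: 0.085
```

Request:
arm_command:
  commands:
    - [0.5, 0, 0, 0, 0]
    - [0.2, 0, 0, 0, 0]
    - [0, 0, 0, 0, 0]
    - [0, 0, 0, 0, 0]
    - [0, 0, 0, 0, 0]
    - [0, 0, 0, 0, 0]
    - [0, 0, 0, 0, 0]
    - [0, 0, 0, 0, 0]
  newtons: 40

```text
time_s: 14.9
tool_pos: [0.4402, 0.0248, 0.0005]
orientation: [0.0, 0.714, 0.7, 0.0]
force: [-1.2, -0.0, 2.4]
finger_gap: 0.0134
```

Run:
```python
from h import *
im=grab('top','t11.png');W=pts(im)*1000
x,y,z=W[...,0],W[...,1],W[...,2]
rim=W[(abs(z-31)<4)&(x>475)&(x<645)&(abs(y-23)<95)]
print('rim t',cv2.minAreaRect(rim[:,:2].astype(np.float32)))
g=grab('wrist','w11.png')
to(440.4,24.8,2,96.2)
s=state();print(s['ft_torque'])
a=cv2.imread('pics/w11.png');b=cv2.imread('pics/t11.png');cv2.imwrite('pics/c11.png',cv2.resize(np.hstack([a,b]),(800,300)))
```

```text
rim t ((556.8043823242188, 22.490577697753906), (170.33108520507812, 159.84632873535156), 88.67137145996094)
t 15.0 pos [440.3  24.8   0.5] ang 88.93 tilt [ 0.001 -0.    -1.   ] turn -0.1269 shift [ 0.   0.2 -1.5] F [-1.28 -0.69  2.78] gap 0.013433362935570625
[-0.02270918  0.19121702  0.15815481]
```

View pics/c11.png

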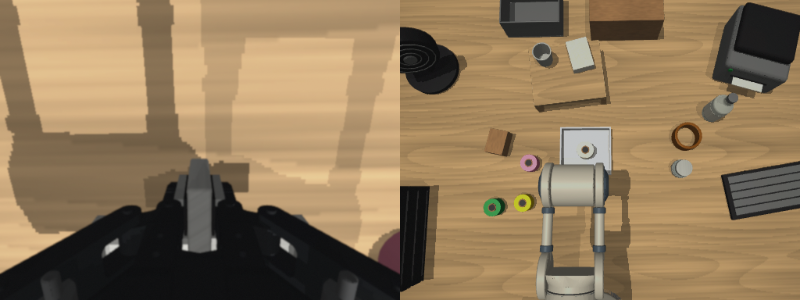

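Request:
arm_command:
  commands:
    - [0, 0, 0, -0.4, 0]
    - [0, 0, 0, 0, -0.025]
    - [0, 0, 0, 0, -0.025]
    - [0, 0, 0, 0, -0.025]
    - [0, 0, 0, 0, -0.025]
    - [0, 0, 0, 0, -0.025]
    - [0, 0, 0, 0, 0]
    - [0, 0, 0, 0, 0]
  newtons: 70

```text
time_s: 15.8
tool_pos: [0.4401, 0.0246, 0.0006]
orientation: [0.0, 0.668, 0.744, -0.0]
force: [0.8, -6.8, 1.4]
finger_gap: 0.0127
```

Request:
arm_command:
  commands:
    - [0, 3, 4, 0, 0]
    - [0, 3, 6, 0, 0]
    - [0, 3, 6, 0, 0]
    - [0, 3, 6, 0, 0]
    - [0, 1, 6, 0, 0]
    - [0, 0, 6, 0, 0]
    - [0, 0, 4, 0, 0]
    - [0, 0, 0, 0, 0]
    - [0, 0, 0, 0, 0]

```text
time_s: 16.7
tool_pos: [0.4753, 0.0427, 0.0006]
orientation: [-0.002, 0.668, 0.744, -0.001]
force: [-5.9, -1.1, 5.5]
finger_gap: 0.0131
```

```bash
cat >> h.py <<'E'
R0=np.array([710.7,67.3]);YAW=np.radians(6.2)
def rf(p):
    d=np.asarray(p)[...,:2]-R0;c,s=np.cos(YAW),np.sin(YAW)
    return np.stack([d[...,0]*c+d[...,1]*s,-d[...,0]*s+d[...,1]*c],-1)
def look(tag):
    s=state();p=s['tool_pos']*1000
    print('tab riser',rf(p).round(1));to(p[0],p[1],None,96.2)
    for cam in('top','scene'):
        im=grab(cam,f'{cam[0]}{tag}.png');W=pts(im)*1000
        z=W[...,2];r=rf(W)
        m=(abs(z-31)<4)&(r[...,0]>-250)&(r[...,0]<5)&(abs(r[...,1])<110)&(W[...,0]>p[0]+20)
        q=r[m].astype(np.float32)
        if len(q)>10:
            print(cam,'rim',np.round(np.percentile(q,[1,99],axis=0),1).tolist(),cv2.minAreaRect(q))
        m=(abs(z-45)<3)&(r[...,0]>-250)&(r[...,0]<5)&(abs(r[...,1])<60)&(W[...,0]>p[0]+60)
        q=r[m].astype(np.float32)
        if len(q)>10: print(cam,'roll',cv2.minEnclosingCircle(q),len(q))
        m=(abs(z-75)<5)&(r[...,0]>-30)&(r[...,0]<230)&(abs(r[...,1])<140)
        q=r[m].astype(np.float32);print(cam,'deck',cv2.minAreaRect(q))
E
python3 -c "
from h import *
look(12)
a=cv2.imread('pics/t12.png');b=cv2.imread('pics/s12.png');cv2.imwrite('pics/c12.png',cv2.resize(np.hstack([a[30:270,100:400],b[130:370,190:490]]),(800,320)))"
```

```text
tab riser [-236.7    0.9]
t 16.7 pos [475.3  42.7   0.6] ang 96.18 tilt [-0.003  0.001 -1.   ] turn -0.0004 shift [0. 0. 0.] F [-5.92 -1.08  5.46] gap 0.013138416202603195
top rim [[-198.9, -84.1], [0.6, 100.2]] ((-88.54769897460938, 11.665328979492188), (212.18028259277344, 203.07728576660156), 83.501220703125)
top roll ((-120.13762664794922, 0.1991366595029831), 27.64505386352539) 311
top deck ((100.44476318359375, 0.0899810791015625), (236.19618225097656, 202.62562561035156), 89.9063949584961)
scene rim [[-203.8, -84.5], [-42.2, 85.4]] ((-125.50740051269531, 0.71466064453125), (168.8959503173828, 170.74392700195312), 0.25213339924812317)
scene roll ((-118.55545806884766, 0.8584727048873901), 28.48528480529785) 204
scene deck ((100.51073455810547, 0.03278350830078125), (237.8694610595703, 202.97267150878906), 89.76409912109375)
```

View pics/c12.png

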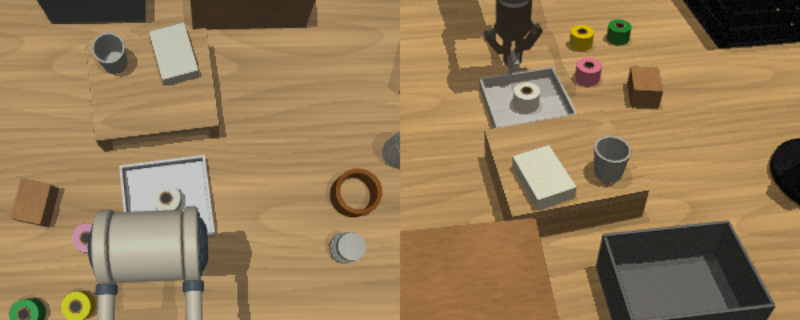

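Aligned: in riser axes the tray's y range is −84.5 to +85.4 mm, yaw is within 0.3°, and the roll is still at the middle. I slide it straight in, easing the slight down-press.

Request:
arm_command:
  commands:
    - [0, 0, 2, -0.7, 0]
    - [0, 0, 5, 0, 0]
    - [0, 0, 6, 0, 0]
    - [0, 0, 6, 0, 0]
    - [0, 0, 6, 0, 0]
    - [0, 0, 6, 0, 0]
    - [0, 0, 6, 0, 0]
    - [0, 0, 6, 0, 0]
    - [0, 0, 4, 0, 0]
    - [0, 0, 3, 0, 0]
    - [0, 0, 0, 0, 0]
    - [0, 0, 0, 0, 0]

```text
time_s: 18.0
tool_pos: [0.5248, 0.0482, 0.0006]
orientation: [-0.002, 0.668, 0.744, -0.001]
force: [-4.7, -0.2, 1.8]
finger_gap: 0.0131
```

```bash
python3 -c "
from h import *
look(13)
a=cv2.imread('pics/t13.png');b=cv2.imread('pics/s13.png');cv2.imwrite('pics/c13.png',cv2.resize(np.hstack([a[30:270,100:400],b[130:370,190:490]]),(800,320)))"
```

```text
tab riser [-186.9    1.1]
t 18.0 pos [524.8  48.2   0.6] ang 96.18 tilt [-0.003  0.002 -1.   ] turn -0.0004 shift [0. 0. 0.] F [-4.73 -0.23  1.82] gap 0.013099954101470294
top rim [[-150.6, -102.7], [4.9, 100.1]] ((-58.69032287597656, 10.003997802734375), (213.75677490234375, 155.17214965820312), 80.71739959716797)
top roll ((-59.898502349853516, -0.06511563062667847), 24.681976318359375) 114
top deck ((99.56881713867188, -0.005523681640625), (236.24253845214844, 201.8345947265625), 89.8429946899414)
scene rim [[-153.8, -84.3], [-41.5, 85.5]] ((-103.57875061035156, 1.0853347778320312), (126.87914276123047, 170.9668426513672), 0.021481206640601158)
scene roll ((-69.219482421875, 0.8432602882385254), 29.410354614257812) 227
scene deck ((101.17550659179688, -0.3809356689453125), (236.8516387939453, 204.9779815673828), 89.57489013671875)
```

View pics/c13.png

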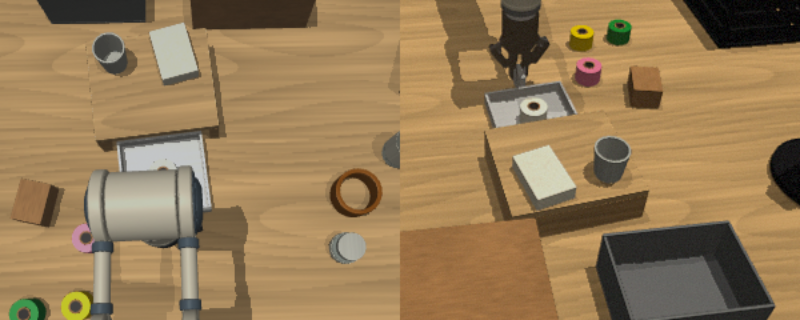

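The tray's front edge is just under the deck, laterally centred within 1 mm.

Request:
arm_command:
  commands:
    - [0, 0, 3, 0, 0]
    - [0, 0, 7, 0, 0]
    - [0, 0, 8, 0, 0]
    - [0, 0, 8, 0, 0]
    - [0, 0, 8, 0, 0]
    - [0, 0, 8, 0, 0]
    - [0, 0, 8, 0, 0]
    - [0, 0, 8, 0, 0]
    - [0, 0, 6, 0, 0]
    - [0, 0, 4, 0, 0]
    - [0, 0, 2, 0, 0]
    - [0, 0, 0, 0, 0]

```text
time_s: 19.3
tool_pos: [0.5945, 0.0554, 0.0006]
orientation: [-0.002, 0.668, 0.744, -0.001]
force: [-6.0, -1.0, 1.4]
finger_gap: 0.0129
```

Request:
arm_command:
  commands:
    - [0, 0, 1, 0, 0]
    - [0, 0, 1, 0, 0]
    - [0, 0, 1, 0, 0]

```text
time_s: 19.6
tool_pos: [0.597, 0.0557, 0.0006]
orientation: [-0.002, 0.668, 0.744, -0.001]
force: [-7.7, -0.7, 2.6]
finger_gap: 0.0129
```

Request:
arm_command:
  commands:
    - [0, 0, 1, 0, 0]
    - [0, 0, 1, 0, 0]
    - [0, 0, 1, 0, 0]

```text
time_s: 19.9
tool_pos: [0.5999, 0.056, 0.0006]
orientation: [-0.002, 0.668, 0.744, -0.001]
force: [-7.8, 0.1, 3.5]
finger_gap: 0.013
```

```bash
python3 -c "
from h import *
s=state();print(rf(s['tool_pos']*1000));to(500,0,None,96.2)"
```

```text
[-111.33797036    0.68751746]
t 19.9 pos [599.9  56.    0.6] ang 96.16 tilt [-0.004  0.001 -1.   ] turn -0.0006 shift [ -44.8 -105.4    0.4] F [-7.75  0.12  3.51] gap 0.013041102882813613
```

Request:
arm_command:
  commands:
    - [0, 0, 1, -0.4, 0]
    - [0, 0, 1, 0, 0]
    - [0, 0, 1, 0, 0]

```text
time_s: 20.2
tool_pos: [0.6029, 0.0563, 0.0006]
orientation: [-0.002, 0.668, 0.744, -0.001]
force: [-5.8, -1.2, 1.2]
finger_gap: 0.0131
```

Request:
arm_command:
  commands:
    - [0, 0, 1, 0, 0]
    - [0, 0, 1, 0, 0]
    - [0, 0, 1, 0, 0]

```text
time_s: 20.5
tool_pos: [0.6059, 0.0566, 0.0006]
orientation: [-0.002, 0.668, 0.744, -0.001]
force: [-7.3, -1.3, 2.0]
finger_gap: 0.0131
```

Request:
arm_command:
  commands:
    - [0, 0, 1, 0, 0]
    - [0, 0, 1, 0, 0]
    - [0, 0, 1, 0, 0]

```text
time_s: 20.8
tool_pos: [0.6089, 0.0569, 0.0006]
orientation: [-0.002, 0.668, 0.744, -0.001]
force: [-6.5, -0.6, 2.2]
finger_gap: 0.0127
```

Request:
arm_command:
  commands:
    - [0, 0, 1, 0, 0]
    - [0, 0, 1, 0, 0]
    - [0, 0, 1, 0, 0]

```text
time_s: 21.1
tool_pos: [0.6119, 0.0572, 0.0006]
orientation: [-0.002, 0.668, 0.744, -0.001]
force: [-6.9, -0.4, 1.5]
finger_gap: 0.0131
```

Request:
arm_command:
  commands:
    - [0, 0, 1, 0, 0]
    - [0, 0, 1, 0, 0]
    - [0, 0, 1, 0, 0]

```text
time_s: 21.4
tool_pos: [0.6148, 0.0576, 0.0006]
orientation: [-0.002, 0.668, 0.744, -0.001]
force: [-7.1, -1.6, 0.9]
finger_gap: 0.0129
```

Request:
arm_command:
  commands:
    - [0, 0, 1, 0, 0]
    - [0, 0, 1, 0, 0]
    - [0, 0, 1, 0, 0]

```text
time_s: 21.7
tool_pos: [0.6178, 0.0579, 0.0006]
orientation: [-0.002, 0.668, 0.744, -0.001]
force: [-6.4, -0.7, 2.8]
finger_gap: 0.0128
```

Request:
arm_command:
  commands:
    - [0, 0, 1, 0, 0]
    - [0, 0, 1, 0, 0]

```text
time_s: 21.9
tool_pos: [0.6198, 0.0581, 0.0006]
orientation: [-0.002, 0.668, 0.744, -0.001]
force: [-6.0, -1.0, 1.6]
finger_gap: 0.0133
```

Request:
arm_command:
  commands:
    - [0, 0, 1, 0, 0]
    - [0, 0, 1, 0, 0]

```text
time_s: 22.1
tool_pos: [0.6218, 0.0583, 0.0006]
orientation: [-0.002, 0.668, 0.744, -0.001]
force: [-6.6, -0.6, 1.9]
finger_gap: 0.0133
```

Request:
arm_command:
  commands:
    - [0, 0, 1, 0, 0]
    - [0, 0, 1, 0, 0]

```text
time_s: 22.3
tool_pos: [0.6238, 0.0585, 0.0006]
orientation: [-0.002, 0.668, 0.744, -0.001]
force: [-6.3, -1.1, 1.7]
finger_gap: 0.0131
```

Request:
arm_command:
  commands:
    - [0, 0, 1, 0, 0]
    - [0, 0, 1, 0, 0]

```text
time_s: 22.5
tool_pos: [0.6258, 0.0587, 0.0006]
orientation: [-0.002, 0.668, 0.744, -0.001]
force: [-6.6, -0.2, 1.3]
finger_gap: 0.013
```

Request:
arm_command:
  commands:
    - [0, 0, 1, 0, 0]
    - [0, 0, 1, 0, 0]

```text
time_s: 22.7
tool_pos: [0.6275, 0.0589, 0.0006]
orientation: [-0.002, 0.668, 0.744, -0.001]
force: [-8.0, 0.4, 3.6]
finger_gap: 0.0127
```

Request:
arm_command:
  commands:
    - [0, 0, 1, 0, 0]
    - [0, 0, 1, 0, 0]

```text
time_s: 22.9
tool_pos: [0.6292, 0.0592, 0.0007]
orientation: [-0.002, 0.668, 0.744, -0.002]
force: [-9.5, 0.6, 3.2]
finger_gap: 0.0128
```

Request:
arm_command:
  commands:
    - [0, 0, 0.5, 0, 0]
    - [0, 0, 0.5, 0, 0]

```text
time_s: 23.1
tool_pos: [0.6301, 0.0593, 0.0006]
orientation: [-0.003, 0.668, 0.744, -0.002]
force: [-9.6, -0.2, 3.4]
finger_gap: 0.0129
```

Request:
arm_command:
  commands:
    - [0, 0, 0.5, 0, 0]
    - [0, 0, 0.3, 0, 0]
    - [0, 0, 0, 0, 0]

```text
time_s: 23.4
tool_pos: [0.6308, 0.0594, 0.0007]
orientation: [-0.003, 0.668, 0.744, -0.002]
force: [-9.6, -0.8, 2.6]
finger_gap: 0.0131
```

```bash
python3 -c "
from h import *
look(14)
g=grab('wrist','w14.png')
a=cv2.imread('pics/t14.png');b=cv2.imread('pics/s14.png');cv2.imwrite('pics/c14.png',cv2.resize(np.hstack([a[30:270,100:400],b[130:370,190:490]]),(800,320)))"
```

```text
tab riser [-80.2   0.8]
t 23.4 pos [630.8  59.4   0.7] ang 96.16 tilt [-0.006  0.001 -1.   ] turn -0.0007 shift [0. 0. 0.] F [-9.57 -0.79  2.6 ] gap 0.013114915938981394
top rim [[-44.9, -105.6], [2.9, 85.5]] ((-22.630210876464844, -11.122467041015625), (47.450050354003906, 194.48077392578125), 1.6488118171691895)
top deck ((99.43807983398438, 0.27507781982421875), (236.28451538085938, 201.11451721191406), 89.95231628417969)
scene rim [[-53.3, -79.9], [-41.2, 79.5]] ((-47.27156448364258, 1.5901870727539062), (12.13990592956543, 164.703125), 0.07114920765161514)
scene deck ((100.3365478515625, -0.5039138793945312), (204.43641662597656, 236.85012817382812), 0.053752802312374115)
```

View pics/c14.png

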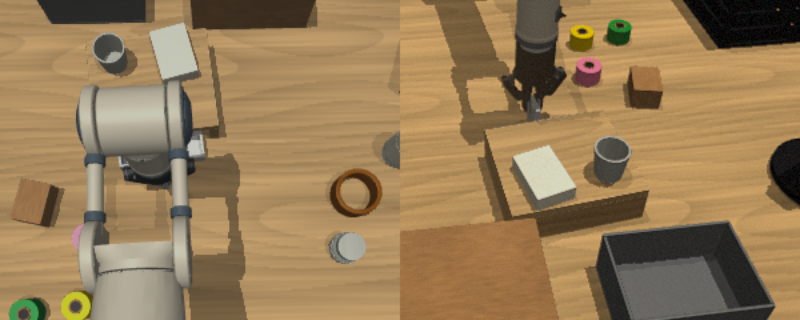

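View pics/w14.png

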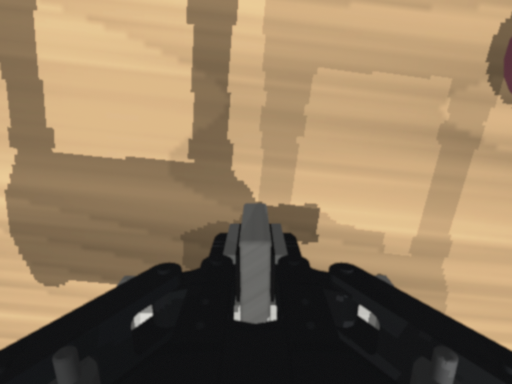

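Tray home by feel: the sliding force rose from about 6.5 N to 9.6 N over the last 4–5 mm, with no hard stop. I release the tab and rise.

Request:
arm_command:
  commands:
    - [0, 0, -0.4, 0, 0]
    - [0, 0, 0, 0, 0]

```text
time_s: 23.75
tool_pos: [0.6309, 0.0594, 0.0006]
orientation: [-0.002, 0.668, 0.744, -0.001]
force: [-7.9, -0.2, 2.3]
finger_gap: 0.0131
```

Request:
arm_command:
  commands:
    - [0.3, 0, 0, 0, 0]
    - [0.6, 0, 0, 0, 0]
    - [1, 0, 0, 0, 0]
    - [1, 0, 0, 0, 0]
    - [1, 0, 0, 0, 0]
    - [1, 0, 0, 0, 0]
    - [1, 0, 0, -10, 0]
    - [1, 0, 0, -25, 0]
    - [1, 0, 0, -30, 0]
    - [1, 0, 0, -30, 0]
    - [1, 0, -20, -20, 0]
    - [1, 0, -10, 0, 0]

```text
time_s: 24.95
tool_pos: [0.6045, 0.0553, 0.1219]
orientation: [0.003, 0.669, 0.744, 0.003]
force: [0.1, -0.0, 0.3]
finger_gap: 0.0853
```

Run:
```python
from h import *
im=grab('wrist','w15.png');W=pts(im)*1000;r=rf(W);z=W[...,2]
m=(abs(z-55)<3)&(r[...,0]>-130)&(r[...,0]<-20)&(abs(r[...,1])<30)
print('fin',cv2.minAreaRect(r[m].astype(np.float32)))
m=(abs(z-30)<3)&(r[...,0]>-70)&(r[...,0]<-5)&(abs(r[...,1])<95)
q=r[m];print('rim',np.percentile(q,[1,99],axis=0),m.sum())
to(600,0)
```

```text
fin ((-70.7265853881836, 0.8232927322387695), (13.9763822555542, 49.45735168457031), 89.93042755126953)
rim [[-45.5538801  -83.94124369]
 [ -5.85974004  84.77515986]] 1298
t 25.0 pos [602.7  55.2 119.4] ang 96.09 tilt [ 0.004  0.    -1.   ] turn 0 shift [-54.6  -8.6  -0. ] F [ 1.4  -0.23 -0.31] gap 0.08501642398938579
```

View pics/w15.png

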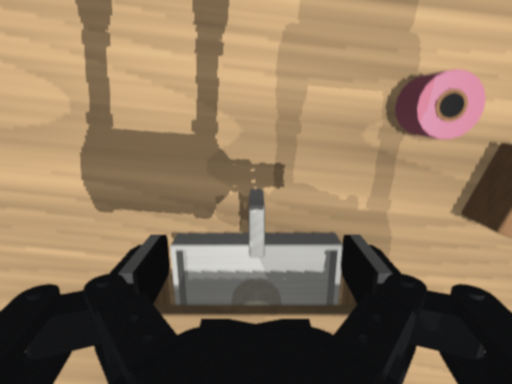

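The tab (257,190–255) and the near rim show the tray at home, origin 34 mm in, and it stayed there after release. The roll is just visible at (257,290). I back off and do a final check.

Request:
arm_command:
  commands:
    - [1, 0, -30, -10, 0]
    - [1, 0, -40, -10, 0]
    - [1, 0, -40, 0, 0]
    - [1, 0, -20, 0, 0]
    - [1, 0, 0, 0, 0]
    - [1, 0, 0, 0, 0]

```text
time_s: 25.6
tool_pos: [0.4739, 0.0415, 0.1357]
orientation: [-0.0, 0.669, 0.744, -0.0]
force: [0.7, -1.3, 0.4]
finger_gap: 0.0856
```

Run:
```python
from h import *
im=grab('wrist','w16.png');W=pts(im)*1000;r=rf(W);z=W[...,2]
m=(abs(z-55)<3)&(r[...,0]>-130)&(r[...,0]<-20)&(abs(r[...,1])<30)
print('fin',cv2.minAreaRect(r[m].astype(np.float32)))
im=grab('top','t16.png');W=pts(im)
for t in['roll','tape','jar','carton','squeeze','tray','deck']:
    for d in optics.masks_of(t,'top')[:4]:
        p=W[d['region']];p=p[~np.isnan(p[:,0])];print(t,round(d['confidence'],2),np.round(np.median(p,0),3))
to(600,0)
a=cv2.imread('pics/t16.png');b=cv2.imread('pics/w16.png');cv2.imwrite('pics/c16.png',cv2.resize(np.hstack([a,b]),(800,300)))
```

```text
fin ((-95.55683898925781, 0.23838496208190918), (0.0, 0.0), 0.0)
roll 0.67 [0.378 0.315 0.041]
tape 0.69 [ 0.597 -0.32   0.043]
jar 0.91 [ 0.489 -0.285  0.06 ]
jar 0.48 [0.806 0.079 0.077]
carton 0.62 [0.587 0.306 0.051]
carton 0.53 [0.692 0.064 0.007]
squeeze 0.96 [ 0.672 -0.398  0.11 ]
squeeze 0.24 [ 0.489 -0.285  0.06 ]
tray 0.7 [0.693 0.063 0.007]
deck 0.66 [0.808 0.078 0.077]
t 26.05 pos [474.1  41.5 136.5] ang 96.09 tilt [-0. -0. -1.] turn 0 shift [-5.460e+01  1.208e+02 -1.000e-01] F [ 0.47  0.06 -0.41] gap 0.08522602260576197
```

View pics/c16.png

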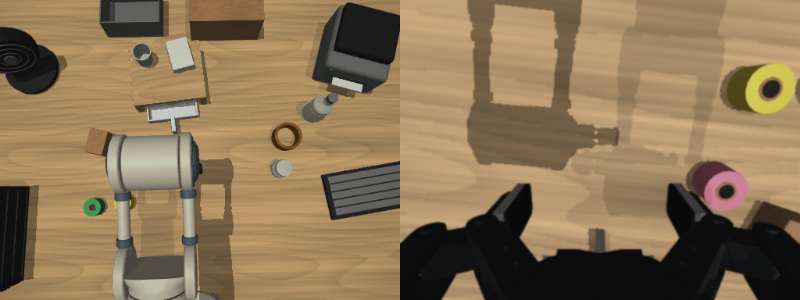

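Run:
```python
from h import *
W=pts(grab('top'))*1000;r=rf(W);z=W[...,2]
m=(abs(z-31)<4)&(r[...,0]>-60)&(r[...,0]<-3)&(abs(r[...,1])<84)
print(np.percentile(r[m],[1,99],axis=0))
print(job.job_done())
```

```text
[[-46.02638476 -83.69911899]
 [ -4.88155553  83.21327562]]
the job is handed in; nothing more can be done
None
```

The job is handed in at about 26 s: the white roll stands in the aluminium tray, and the tray is home under the riser, resting on the sprung stop. No verdict came back.

**What I did:**
- I stood the roll in the middle of the tray, with its centre 0.7 mm from the tray's centre and its top at 45 mm.
- I gripped the tab, lined the tray up with the bay and slid it straight in. The sliding force rose from about 6.5 N to 9.6 N over the last 4–5 mm, with no hard stop.
- From where that rise began, I judge the stop is pushed in about 3–5 mm.
- I then let go, rose and backed off.

**Last checks:**
- The tray stayed about 34 mm in, straight and within 1 mm of centre. The near rim read −45.6 mm and then −46.0 mm. It may have crept back up to 0.7 mm on release, which is within the measuring noise.
- The tape, jar, carton and bottle read within 3 mm of where they started.
- Of the look-alikes, the arm hid yellow and pink from the top camera at the end and only green was re-measured. I saw nothing touch any of them.

**What disagreed or went wrong:**
- **Fingertip position:** the reported tool point did not match the described fingertip position. The images showed the tips roughly 40 mm farther back, so my first grasp closed above the roll in free air. I went by the images after that, and the roll was not disturbed.
- **Roll under the deck:** at the end I could see it only partly.

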